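# Plug the fuel filler neck and snap the filler flap shut

### The arm

A 7-joint arm with a two-finger parallel gripper is mounted at the origin on the work surface. World frame = base frame: x ahead of the robot, y to its left, z up, the work surface at z = 0. Lengths are in mm, angles in rad, forces in N, time in s.
With the tool pointing down it reaches from about 425 to 1025 mm from the base axis. Payload 9.4 kg.
Tool frame: the origin (TCP) lies at the centre of the arm's flange, where the gripper is bolted on; the fingertips stand 173 mm ahead of it and the grasp point (between the pads) lies 155 mm ahead of it; z points along the fingers, y is the direction in which the jaws open and shut (so a half turn about z gives the same grasp; the last joint's range is limited). The gripper opens to 85 mm and grips with 20 to 120 N. Pads are 22 mm wide; open, the fingers measure 114 mm over their backs; the gripper's body (76 mm by 85 mm) begins 54 mm behind the grasp point. The pads swing forward as they close: fully open they stand 13 mm farther back than shut.
Start: joints at [1.17, 0.599, -0.003, 1.599, 0.002, 0.943, -0.08], TCP at [230.673, -687.324, 404.675] pointing down, gripper open.
Joint ranges: [-2.57, 2.57], [-0.35, 1.97], [-1.29, 1.29], [0.11, 2.56], [-1.05, 4.19], [0.11, 1.86], [-2.63, 2.63]. Speed limits (rad/s): [2.22, 2.22, 3.01, 3.01, 3.14, 3.14, 3.14].

### API

Orientations are given as a 3x3 rotation matrix whose columns are the frame's x, y, z axes.
In Python, from station import manip, vision, job gives the robot as it stands.
- The arm moves only by the tool carry_out, never from a script. Its argument "plan" is a list of rows, each a list of 7 numbers: the shift along the world's x, y, z in m, then the turn, a rotation vector about the world's x, y, z in degrees, then the closure, from -1 (fully open) to 1 (shut). A call has 1 to 12 rows; each row is the pose to reach, as a shift and turn from the pose commanded when the call began; what a row does not reach only later rows make up. A row lasts 1/12 s, in which the tool goes at most 41.7 mm and 7.16 degrees, less where a joint would pass 70% of its speed; a pose out of reach is approached as far as the arm can. A call with a gripper value outside its range is refused whole. The fingers move at their own pace and stop on an object; "force" is the grip in N (left out, the last holds). Time passes only in rows, so rows that repeat a pose let the fingers close. It gives the time, the measured TCP pose, the force and the opening at its end, in the units of the state.
- manip.sense(): the state, without advancing time (a new reading comes with each control period).
- vision.snapshot(name): name is "scene" or "top"; returns the picture (384x512x3 uint8, red, green, blue); there is no depth.
- vision.camera_info(name): a dict with "camera_matrix" (3x3 intrinsics, pixels), "cam_to_world" (4x4, takes a point from camera to world coordinates). Camera axes: x right, y down, z forward; pixel columns grow to the right and rows downward; lengths in mm; the calibration is good to about 2 mm. A picture is of the moment at which its call begins. camera_info takes no time and is no camera call.
- job.finish_job(): hands the job in, once; it reports no verdict.
The state is a dict: "time_s": time; "joint_positions": joint angles; "joint_velocities": joint speeds; "tau": joint torques, N m; "tool_pos": TCP position; "ee_rot": TCP orientation; "contact_force": force on the tool from outside, world axes, zero at the start; "ft_torque": the same for the moment, N m; "gripper_width": opening from 0.0 (shut) to 1.0 (fully open).
Only numpy, scipy, OpenCV 4.12 (cv2) and the standard library are available. Lean on these libraries where they do the work, as an engineer would, in place of code of your own. Each camera call takes 0.05 s, during which the arm holds its last target.

### The job

This quarter-panel section goes to sanding, so its fuel filler has to be closed off first: fit the blanking plug that matches the filler neck and push it fully home, then tip the open filler flap over so that it springs down, and press its free edge until the catch has clicked and holds it shut. Be gentle with the flap and with the neck in its rubber boot, and leave the other plugs and the sanding block where they lie.

Things in the scene. Friction and masses are not known exactly. Their poses are not given: they have to be found in the camera images.
- plug: Blanking plug, plain white plastic, the middle of three sizes: fits the neck. Nose 38 mm across, 24 mm long (lowest 6 mm taper to 28), then a flange 54 mm across, 4 mm thick, then an upright grip tab 36 mm long (plug's x), 12 thick (y), 22 high; 50 mm high in all. Stands nose down on the bench. Origin: centre of the nose's lower end; z up. 60 g.
- plug_small: Blanking plug, plain white plastic, the smallest: too thin. Nose 27 mm across, 24 mm long (lowest 6 mm taper to 17), then a flange 40 mm across, 4 mm thick, then an upright grip tab 36 mm long (plug's x), 12 thick (y), 22 high; 50 mm high in all. Stands nose down on the bench. Origin: centre of the nose's lower end; z up. Leave alone.
- plug_large: Blanking plug, plain white plastic, the largest: too thick. Nose 52 mm across, 24 mm long (lowest 6 mm taper to 42), then a flange 68 mm across, 4 mm thick, then an upright grip tab 36 mm long (plug's x), 12 thick (y), 22 high; 50 mm high in all. Stands nose down on the bench. Origin: centre of the nose's lower end; z up. Leave alone.
- sanding_block: Sanding block lying on the bench: black rubber sole 150 x 70 x 12 mm with a wooden grip on top, 42 mm high. Origin: centre of the underside. Leave alone.
- neck: Filler neck, upright steel tube in the flap pocket: bore 40 mm, outside 52, 39 deep. Origin: centre of its mouth at the rim, z up. Its rubber boot lets it sink 1 mm per 5 N and return; sunk over 6 mm it tears. Two spring cheeks 13 mm down, at +x and -x, grip the plug: 10 to 16 N to push it in, at any yaw; unpushed it stays 10 mm proud. Home: flange on the rim, plug origin 24 mm under the rim.
- hinge_nominal (a point): Where the middle of the flap's hinge line should be, marked from the neck (axes as the neck's): hinge along x, 83 mm to +y of the neck, 45 mm above its rim. The neck stands on the bench apart from the panel on its carpeted blocks, so the true panel, pocket and flap sit up to 5 mm off in x and y, 12 mm in height and 0.06 rad in yaw; that error is not measured.
- edge_nominal (a point): Where the middle of the flap's free edge, top face, should be when shut (158 mm to -y of the hinge), marked from the neck: same error as hinge_nominal. It is also the level of the grey panel's outer face, about 140 mm above the bench. The panel is about 390 x 370 mm; the black pocket under the flap is 168 mm square, 70 deep.
- flap (a joint): Swing of the filler flap, rad: 0 at its open stop, 1.85 shut. Grey plate 160 x 160 x 6 mm, starts open on the neck's +y side, leaning 16 degrees out past upright. Over-centre spring, 0.5 N m at the stop; tipped towards the neck it snaps near 0.8 rad, springs down onto its catch at about 1.79. Some 6 to 12 N down on mid free edge takes it past the catch to its stop at 1.85. Over 20 N may dent it.

How it is judged (in metres and radians):
On the way, in this order (a step that is already met when the one before it is completed fails the run):
1. the plug is pushed fully home in the filler neck (z of plug in the frame of neck below -0.022 m and horizontal distance between plug and neck below 0.004 m), for 0.2 s.
2. the flap has been tipped over its snap point and has sprung down onto its catch (value of joint flap above 1.6 rad).
3. the flap is pressed home and held by its catch (value of joint flap above 1.83 rad), for 0.2 s.
At the end, for the whole second after the job is handed in: The middle plug is in the neck with its flange on the rim to within 2 mm and its centre within 4 mm of the neck's axis; the flap is shut within 0.02 rad, held by its catch; the other two plugs and the sanding block are within 25 mm of where they were (all of step 1 and value of joint flap above 1.83 rad); the robot touches nothing.
It fails at once if the flap is pushed or pressed with more than 30 N (contact force between any of the fingers, the arm and flap above 30 N).
It fails at once if the neck is forced down by more than 6.5 mm in its rubber boot (z of neck in the frame of hinge_nominal below -0.0515 m).
It fails at once if another plug or the sanding block is moved by more than 25 mm (distance of any of plug_small, plug_large, sanding_block from where it was at the start of the episode above 0.025 m).
It also fails if it takes over 67 s, if anything falls off the work surface, if the arm or the gripper's body presses on something with over 40 N, if the wrist force passes 120 N, or if a joint passes its speed limit or range.

## Working session

There is one attempt and no reset: what is moved stays moved. The work goes in short steps, Python scripts to look and compute and a tool call to move; the robot and the scene stay as the last step left them, time stands still between calls to the robot, and variables do not carry over. Pictures are saved under pics/ and viewed, and the job is handed in when it is done.

Besides the shell and the picture viewer there is one more tool, called after "Emit:" as name([rows], argument=value, ...), one row to a line, values as JSON. carry_out: Moves the arm, as the interface text tells. Its arguments: {"type":"object","properties":{"plan":{"type":"array"},"force":{"type":"number"}},"required":["plan"]}

```bash
ls; mkdir -p pics
python3 - <<'E'
from station import manip, vision, job
import cv2
for n in("scene","top"):
    im=vision.snapshot(n); cv2.imwrite(f"pics/{n}0.png",cv2.resize(im[:,:,::-1],(800,600),interpolation=cv2.INTER_CUBIC))
    cv2.imwrite(f"/tmp/{n}0.png",im[:,:,::-1])
    c=vision.camera_info(n); print(n,c)
print(manip.sense())
E
```

```text
pics
scene {'camera_matrix': array([[472.93574554,   0.        , 252.33315215],
       [  0.        , 472.93574554, 187.95700346],
       [  0.        ,   0.        ,   1.        ]]), 'cam_to_world': array([[-3.19350261e-02,  7.68593483e-01, -6.38939912e-01,
         1.15806599e+03],
       [ 9.99464060e-01,  2.91578510e-02, -1.48799229e-02,
        -7.90544957e+01],
       [ 7.19350301e-03, -6.39072670e-01, -7.69112720e-01,
         8.73858044e+02],
       [ 0.00000000e+00,  0.00000000e+00,  0.00000000e+00,
         1.00000000e+00]])}
top {'camera_matrix': array([[353.55545515,   0.        , 253.19969068],
       [  0.        , 353.55545515, 189.17667422],
       [  0.        ,   0.        ,   1.        ]]), 'cam_to_world': array([[ 2.46365536e-02, -9.85085856e-01,  1.70290625e-01,
         3.41732603e+02],
       [-9.99694809e-01, -2.39655228e-02,  5.99526332e-03,
        -9.67385956e+01],
       [-1.82474524e-03, -1.70386356e-01, -9.85375644e-01,
         1.06391547e+03],
       [ 0.00000000e+00,  0.00000000e+00,  0.00000000e+00,
         1.00000000e+00]])}
{'time_s': 0.1, 'joint_positions': array([ 1.17031502,  0.60005164, -0.00254258,  1.60005402,  0.00179821,
        0.94289441, -0.07976512]), 'joint_velocities': array([ 2.33153453e-05, -2.80476755e-03, -1.30093669e-04, -2.31429684e-03,
       -4.76609359e-04, -1.31557936e-04,  5.46405425e-04]), 'tau': array([ 6.50642920e-03, -7.77992964e+01,  1.57078676e+00, -2.58627194e+01,
        1.26862121e-02,  5.50369776e-03, -2.44705666e-05]), 'tool_pos': array([ 230.61361829, -687.15519532,  403.89696456]), 'ee_rot': array([[ 9.48009952e-01,  3.18240174e-01, -5.68434824e-04],
       [ 3.18240656e-01, -9.48009089e-01,  1.28517293e-03],
       [-1.29887722e-04, -1.39925580e-03, -9.99999013e-01]]), 'contact_force': array([-0.46500308,  0.11855533, -0.91892286]), 'ft_torque': array([ 0.01852418, -0.034585  , -0.02902698]), 'gripper_width': 0.9973380920876692}
```

View pics/scene0.png

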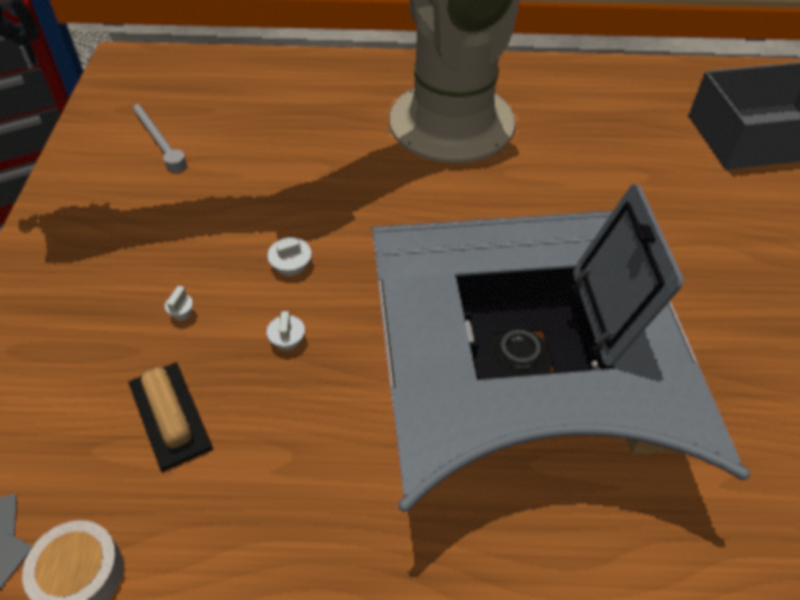

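View pics/top0.png

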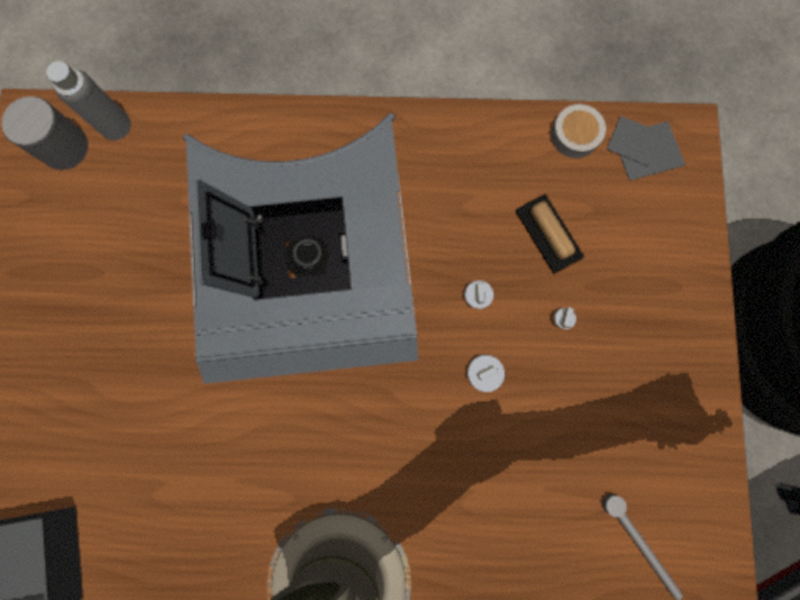

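```bash
cat > h.py <<'E'
import numpy as np, cv2
from station import manip, vision, job
def crop(im,u0,v0,w,h,s,fn):
    c=cv2.resize(im[v0:v0+h,u0:u0+w],(w*s,h*s),interpolation=cv2.INTER_CUBIC)
    for u in range((u0+9)//10*10,u0+w,10):
        cv2.line(c,((u-u0)*s+s//2,0),((u-u0)*s+s//2,6),(0,255,255),1)
        if u%20==0: cv2.putText(c,str(u),((u-u0)*s+s//2-10,18),0,.4,(0,255,255),1)
    for v in range((v0+9)//10*10,v0+h,10):
        cv2.line(c,(0,(v-v0)*s+s//2),(6,(v-v0)*s+s//2),(0,255,255),1)
        if v%20==0: cv2.putText(c,str(v),(8,(v-v0)*s+s//2+4),0,.4,(0,255,255),1)
    cv2.imwrite(fn,c)
def ray(n,u,v):
    c=vision.camera_info(n);K=c["camera_matrix"];T=c["cam_to_world"]
    d=T[:3,:3]@np.linalg.inv(K)@[u,v,1]; return T[:3,3],d
def atz(n,u,v,z):
    o,d=ray(n,u,v); return o+d*(z-o[2])/d[2]
def tri(us,ut):
    A=[];b=[]
    for n,p in(("scene",us),("top",ut)):
        o,d=ray(n,*p); d=d/np.linalg.norm(d);P=np.eye(3)-np.outer(d,d);A.append(P);b.append(P@o)
    X=np.linalg.lstsq(np.vstack(A),np.hstack(b),rcond=None)[0]
    return X,[np.linalg.norm(A[i]@X-b[i]) for i in(0,1)]
def proj(n,X):
    c=vision.camera_info(n);T=np.linalg.inv(c["cam_to_world"]);p=T[:3,:3]@np.array(X)+T[:3,3];q=c["camera_matrix"]@p;return q[:2]/q[2]
E
python3 - <<'E'
from h import *
s=cv2.imread("/tmp/scene0.png");t=cv2.imread("/tmp/top0.png")
crop(s,160,140,60,95,6,"pics/c1.png")
crop(s,285,160,110,85,7,"pics/c2.png")
crop(t,290,170,80,90,6,"pics/c3.png")
crop(t,120,110,110,90,7,"pics/c4.png")
E
```

```text
(no output)
```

View pics/c1.png

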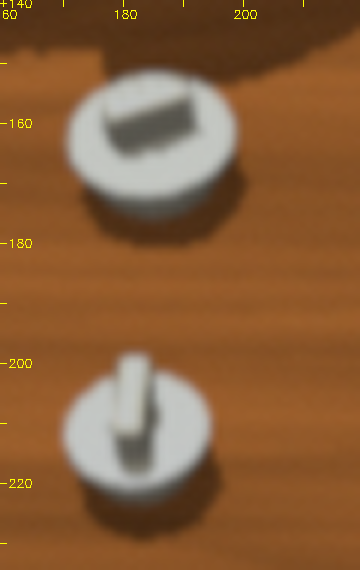

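View pics/c2.png

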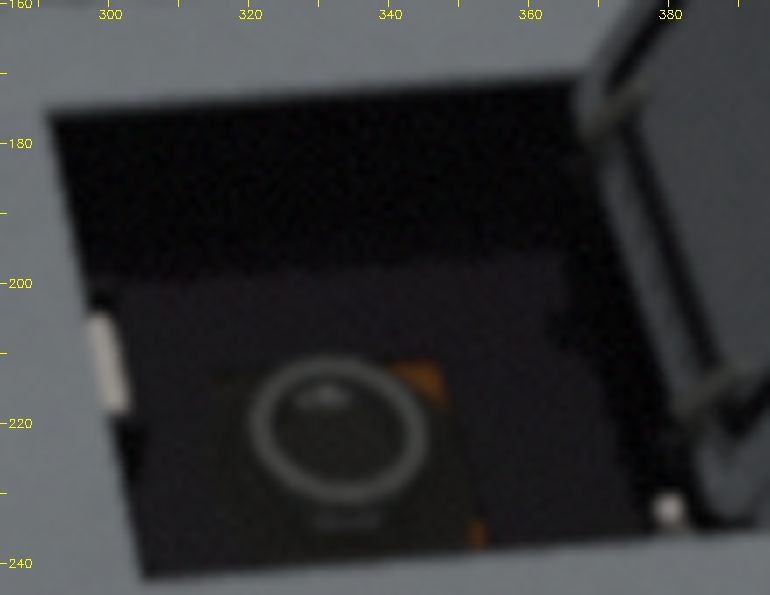

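View pics/c3.png

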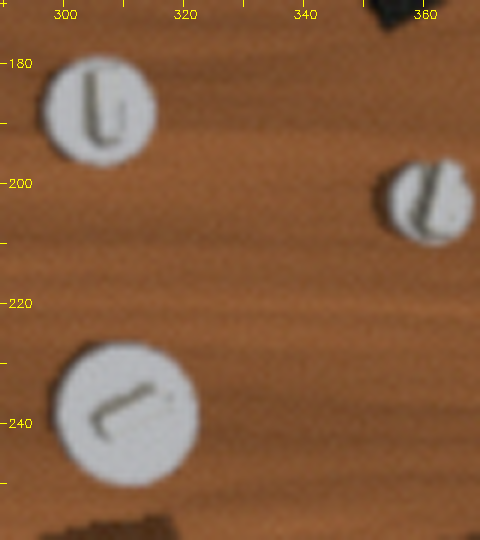

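View pics/c4.png

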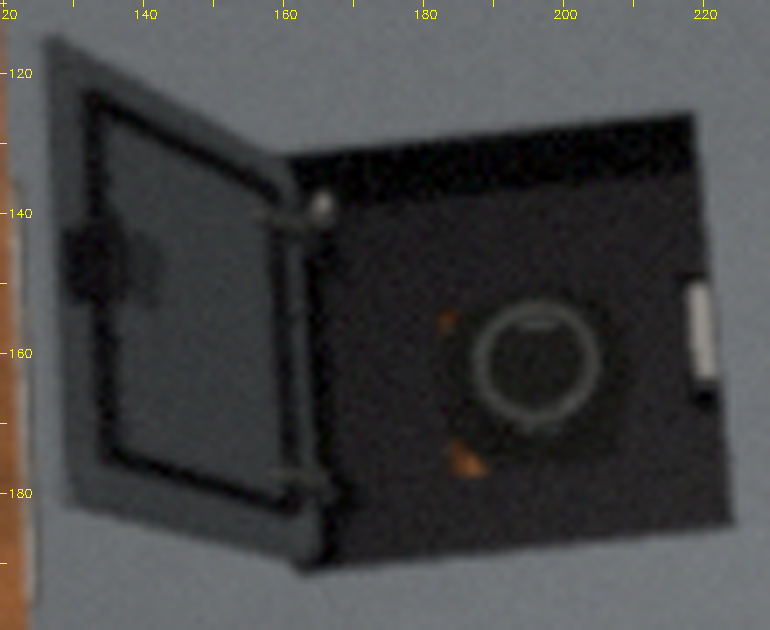

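Run:
```python
from h import *
np.set_printoptions(precision=1,suppress=True)
print("neck",tri((332.7,220.8),(196.2,161.4)))
for z in(93,95,97):print(atz("scene",332.7,220.8,z),atz("top",196.2,161.4,z))
print("rim dia", atz("scene",319.9,220.8,95)-atz("scene",345.6,220.8,95),atz("top",186.9,161.4,95)-atz("top",205.4,161.4,95))
print("plug top flange",atz("top",306.1,187.9,27))
print("dia",atz("top",296.5,187.9,28)-atz("top",315.6,187.9,28))
print("scene flange c",atz("scene",182.3,210.5,28))
print("tab",atz("scene",181.5,205.2,50))
f=lambda x,y:((x-2.5)/6+160,(y-2.5)/6+140)
for p in((122,353),(152,353),(142,435),(113,435)):print(atz("scene",*f(*p),50))
# hinge & flap corners; hinge line ends
g=lambda x,y:((x-3)/7+285,(y-3)/7+160)
h=lambda x,y:((x-3)/7+120,(y-3)/7+110)
print("pocket corners z140")
for p in((50,112),(145,578)):print(atz("scene",*g(*p),140))
for p in((693,115),(735,523),(290,155),(300,572)):print(atz("top",*h(*p),140))
# flap free corners
s=lambda x,y:(x*.64-.2,y*.64-.2)
t=s
print("free far(-x)",tri(s(637,187),t(207,284)),"pocket")
print("free corners",tri(s(637,187),h(70,505)),tri(s(681,281),h(48,38)))
```

```text
neck (array([586.4,  72.9,  88.2]), [np.float64(0.10857993242559133), np.float64(0.10857993242555364)])
[589.9  71.9  93. ] [585.2  72.2  93. ]
[591.4  71.5  95. ] [584.7  71.8  95. ]
[592.8  71.1  97. ] [584.2  71.5  97. ]
rim dia [  1.9 -52.2   0. ] [-1.3 52.2  0. ]
plug top flange [ 528.6 -247.8   27. ]
dia [-1.4 56.8  0. ]
scene flange c [ 526.7 -249.7   28. ]
tab [ 528.7 -248.8   50. ]
[ 509.9 -254.8   50. ]
[ 509.5 -243.7   50. ]
[ 547.4 -242.6   50. ]
[ 547.8 -253.1   50. ]
pocket corners z140
[512.1 -13.1 140. ]
[674.6   8.5 140. ]
[674.5   8.  140. ]
[512.7 -14.7 140. ]
[654.4 164.4 140. ]
[489.9 149.3 140. ]
free far(-x) (array([488.9, 187.5, 279.3]), [np.float64(5.265152465746225), np.float64(5.265152465745864)]) pocket
free corners (array([488. , 190.6, 279.2]), [np.float64(2.4277615758713673), np.float64(2.427761575871611)]) (array([643. , 207.3, 288.3]), [np.float64(1.916693628224769), np.float64(1.9166936282249323)])
```

Emit:
carry_out([
  [0.03,0.04,0,0,0,-5,-1],
  [0.06,0.08,0,0,0,-10,-1],
  [0.09,0.12,0,0,0,-16.3,-1],
  [0.12,0.16,0,0,0,-16.3,-1],
  [0.14,0.2,0,0,0,-16.3,-1],
  [0.165,0.24,0,0,0,-16.3,-1],
  [0.19,0.28,0,0,0,-16.3,-1],
  [0.215,0.32,-0.02,0,0,-16.3,-1],
  [0.24,0.36,-0.04,0,0,-16.3,-1],
  [0.27,0.4,-0.06,0,0,-16.3,-1],
  [0.298,0.4385,-0.08,0,0,-16.3,-1],
  [0.298,0.4385,-0.1,0,0,-16.3,-1],
], force=40)

```text
time_s: 1.1
tool_pos: [504.4, -283.5, 333.3]
ee_rot: [[0.999, 0.04, 0.002], [0.04, -0.999, -0.001], [0.002, 0.001, -1.0]]
contact_force: [1.7, 0.3, 0.1]
gripper_width: 1.002
```

Emit:
carry_out([
  [0,0,0,0,0,0,-1],
  [0,0,0,0,0,0,-1],
  [0,0,0,0,0,0,-1],
  [0,0,0,0,0,0,-1],
])

```text
time_s: 1.43
tool_pos: [502.3, -286.9, 333.2]
ee_rot: [[0.999, 0.037, -0.0], [0.037, -0.999, -0.001], [-0.0, 0.001, -1.0]]
contact_force: [0.4, -0.7, 0.7]
gripper_width: 1.003
```

Run:
```python
from h import *
np.set_printoptions(precision=3,suppress=True)
s=manip.sense();print(s["time_s"],s["tool_pos"],s["ee_rot"],s["contact_force"])
im=vision.snapshot("scene")[:,:,::-1];crop(im,130,100,130,130,5,"pics/d1.png")
```

```text
1.4333 [ 502.341 -286.854  333.193] [[ 0.999  0.037 -0.   ]
 [ 0.037 -0.999 -0.001]
 [-0.     0.001 -1.   ]] [ 0.446 -0.743  0.657]
```

View pics/d1.png

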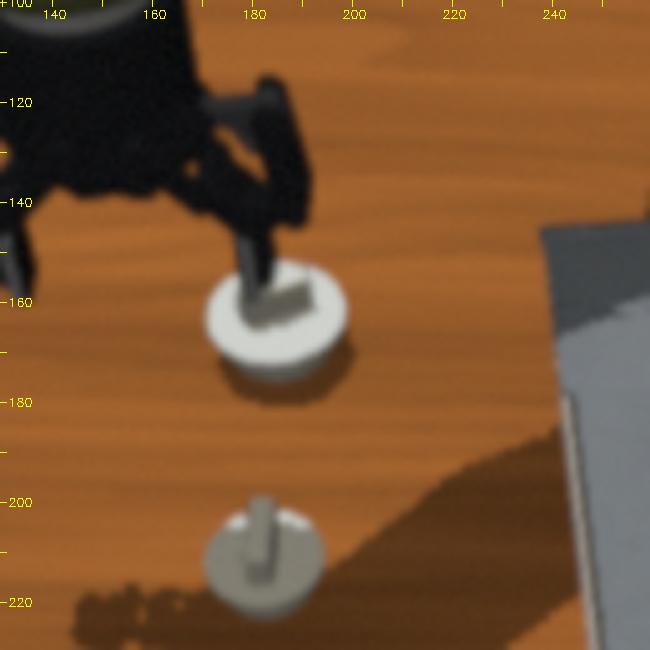

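Emit:
carry_out([
  [0.013,0.019,0,0,0,0,-1],
  [0.0263,0.0382,0,0,0,0,-1],
  [0.0263,0.0382,-0.02,0,0,0,-1],
  [0.0263,0.0382,-0.045,0,0,0,-1],
  [0.0263,0.0382,-0.07,0,0,0,-1],
  [0.0263,0.0382,-0.095,0,0,0,-1],
  [0.0263,0.0382,-0.115,0,0,0,-1],
  [0.0263,0.0382,-0.127,0,0,0,-1],
  [0.0263,0.0382,-0.127,0,0,0,-1],
  [0.0263,0.0382,-0.127,0,0,0,-1],
  [0.0263,0.0382,-0.127,0,0,0,-1],
])

```text
time_s: 2.4
tool_pos: [529.5, -248.1, 207.1]
ee_rot: [[0.999, 0.038, 0.001], [0.038, -0.999, -0.001], [0.001, 0.001, -1.0]]
contact_force: [-0.4, 0.6, -0.4]
gripper_width: 1.003
```

Run:
```python
from h import *
im=vision.snapshot("scene")[:,:,::-1];crop(im,130,100,130,130,5,"pics/d2.png")
im=vision.snapshot("top")[:,:,::-1];crop(im,250,140,110,100,6,"pics/d3.png")
```

```text
(no output)
```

View pics/d2.png

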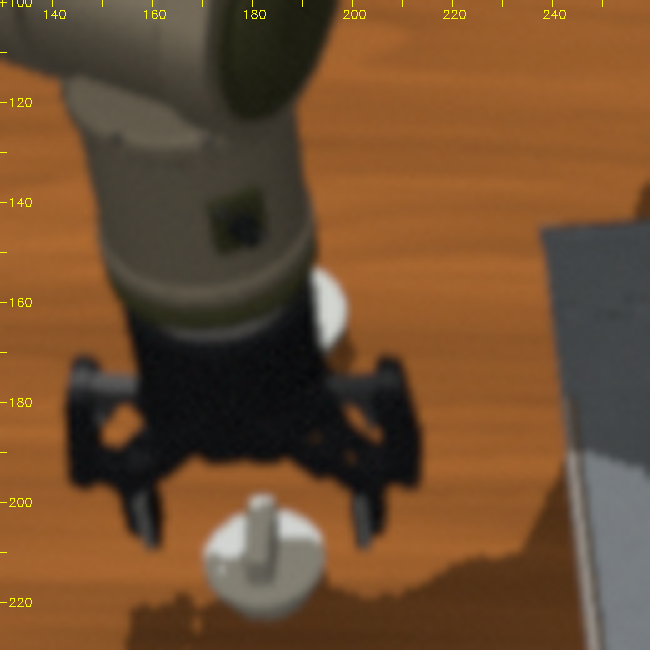

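View pics/d3.png

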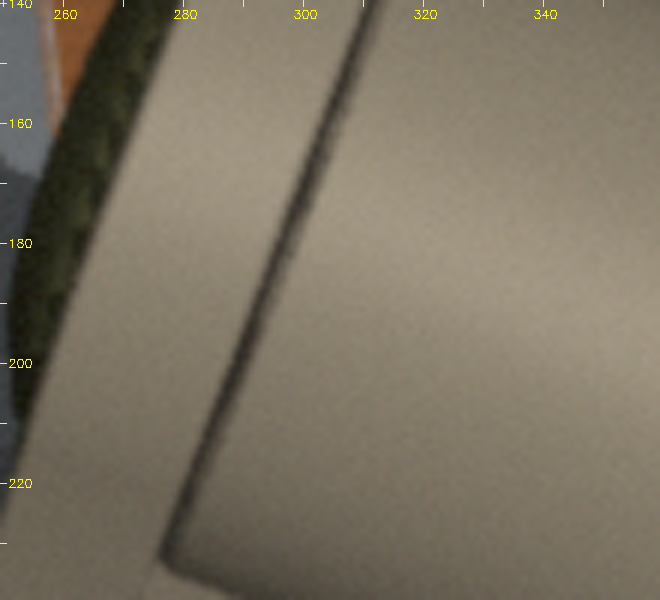

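Emit:
carry_out([
  [-0.0005,0,-0.0035,0,0,0,-1],
  [-0.0005,0,-0.0035,0,0,0,-1],
  [-0.0005,0,-0.0035,0,0,0,1],
  [-0.0005,0,-0.0035,0,0,0,1],
  [-0.0005,0,-0.0035,0,0,0,1],
  [-0.0005,0,-0.0035,0,0,0,1],
  [-0.0005,0,-0.0035,0,0,0,1],
  [-0.0005,0,-0.0035,0,0,0,1],
  [-0.0005,0,-0.0035,0,0,0,1],
  [-0.0005,0,-0.0035,0,0,0,1],
], force=50)

```text
time_s: 3.33
tool_pos: [528.8, -247.4, 202.4]
ee_rot: [[0.999, 0.039, -0.0], [0.039, -0.999, -0.0], [-0.0, 0.0, -1.0]]
contact_force: [0.1, 0.2, -0.2]
gripper_width: 0.128
```

Run:
```python
from h import *
im=vision.snapshot("scene")[:,:,::-1];crop(im,130,100,130,130,5,"pics/d4.png")
s=manip.sense();print(s["tool_pos"],s["contact_force"],s["gripper_width"])
```

```text
[ 528.80850272 -247.40201766  202.36192352] [-0.26129454 -0.64459024 -0.38651268] 0.12869554526919824
```

View pics/d4.png

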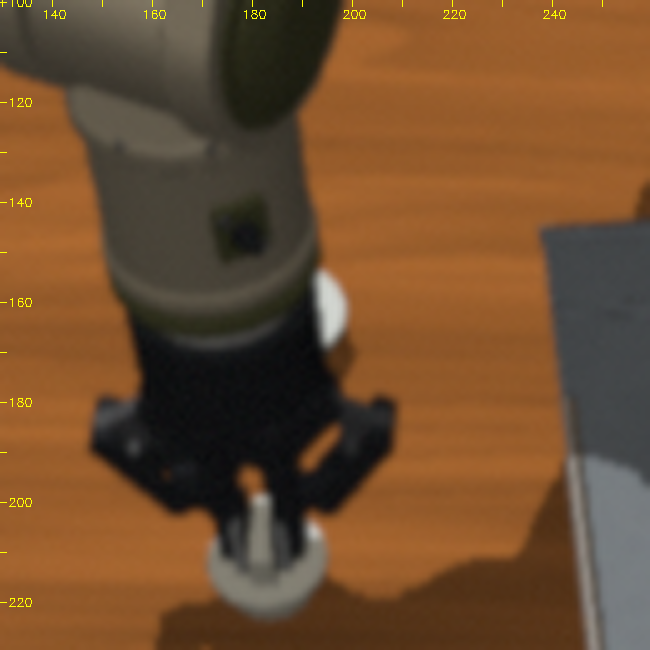

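Emit:
carry_out([
  [0,0,0.01,0,0,0,1],
  [0,0,0.03,0,0,0,1],
  [0,0,0.055,0,0,0,1],
  [0,0,0.08,0,0,0,1],
  [0,0,0.105,0,0,0,1],
  [0,0,0.13,0,0,0,1],
  [0,0,0.15,0,0,0,1],
  [0,0,0.165,0,0,0,1],
  [0,0,0.175,0,0,0,1],
  [0,0,0.175,0,0,0,1],
])

```text
time_s: 4.22
tool_pos: [529.0, -247.5, 379.8]
ee_rot: [[0.999, 0.039, 0.003], [0.039, -0.999, -0.001], [0.003, 0.001, -1.0]]
contact_force: [0.2, -0.5, -0.9]
gripper_width: 0.126
```

Emit:
carry_out([
  [0.003,0.015,0,0,0,0,1],
  [0.008,0.045,0,0,0,0,1],
  [0.014,0.08,0,0,0,0,1],
  [0.02,0.115,0,0,0,0,1],
  [0.027,0.15,0,0,0,0,1],
  [0.033,0.185,0,0,0,0,1],
  [0.039,0.22,0,0,0,0,1],
  [0.046,0.255,0,0,0,0,1],
  [0.052,0.29,0,0,0,0,1],
  [0.056,0.31,0,0,0,0,1],
  [0.0575,0.32,0,0,0,0,1],
  [0.0575,0.32,0,0,0,0,1],
])

```text
time_s: 5.22
tool_pos: [586.2, 75.2, 376.3]
ee_rot: [[0.999, 0.043, -0.002], [0.043, -0.999, 0.001], [-0.001, -0.001, -1.0]]
contact_force: [-0.6, 0.2, -0.2]
gripper_width: 0.126
```

Run:
```python
from h import *
im=vision.snapshot("scene")[:,:,::-1];crop(im,260,90,160,150,5,"pics/e1.png")
s=manip.sense();print(s["tool_pos"],s["contact_force"],s["gripper_width"],s["joint_positions"])
```

```text
[586.04375957  72.90636827 376.50192029] [-0.2674954  -0.31636282  0.08101012] 0.1260464186289775 [-0.26439178  0.4719787   0.06357171  1.94508495 -0.04304245  0.727439
 -1.70553168]
```

View pics/e1.png

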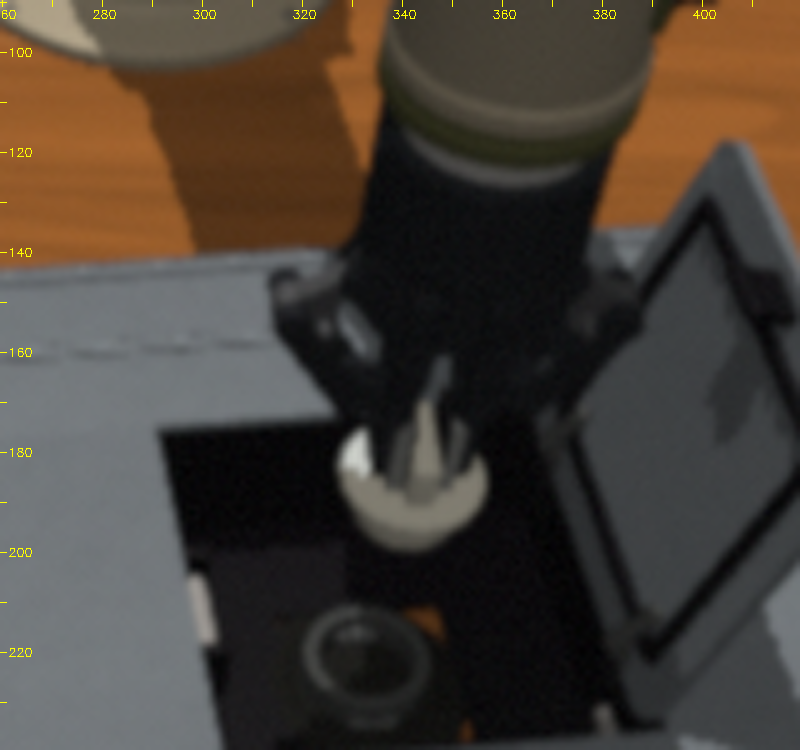

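Run:
```python
from h import *
np.set_printoptions(precision=1,suppress=True)
z=376.5-202.4
th=np.linspace(0,2*np.pi,41)
im=vision.snapshot("scene")[:,:,::-1]
s=4
u0,v0,w,h_=300,150,90,100
c=cv2.resize(im[v0:v0+h_,u0:u0+w],None,fx=6,fy=6,interpolation=cv2.INTER_CUBIC)
def circ(cx,cy,z,r,col):
    P=np.array([proj("scene",(cx+r*np.cos(t),cy+r*np.sin(t),z)) for t in th]);print(P.min(0),P.max(0))
    cv2.polylines(c,[np.int32((P-[u0,v0])*6+3)],True,col,1)
circ(586.2,72.9,z+28,27,(0,255,0))
circ(586.4,72.9,88.2,26,(0,0,255))
circ(586.4,72.9,88.2,20,(255,0,0))
cv2.imwrite("pics/e2.png",c)
```

```text
[326.7 174. ] [355.8 196.2]
[320.  210.6] [345.5 231.3]
[323.  212.9] [342.6 228.8]
```

View pics/e2.png

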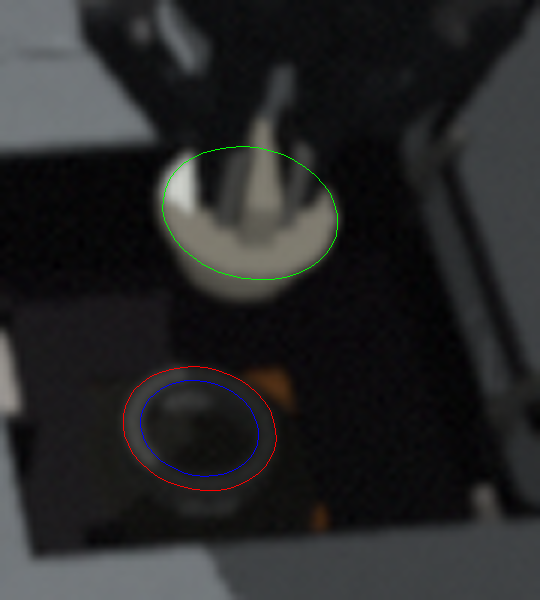

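Emit:
carry_out([
  [0.0002,0,-0.01,0,0,0,1],
  [0.0002,0,-0.03,0,0,0,1],
  [0.0002,0,-0.05,0,0,0,1],
  [0.0002,0,-0.068,0,0,0,1],
  [0.0002,0,-0.078,0,0,0,1],
  [0.0002,0,-0.08,0,0,0,1],
  [0.0002,0,-0.08,0,0,0,1],
  [0.0002,0,-0.08,0,0,0,1],
])

```text
time_s: 5.98
tool_pos: [586.8, 71.9, 297.9]
ee_rot: [[0.999, 0.038, 0.001], [0.038, -0.999, -0.0], [0.001, 0.0, -1.0]]
contact_force: [0.7, 0.5, -0.6]
gripper_width: 0.124
```

Run:
```python
from h import *
np.set_printoptions(precision=1,suppress=True)
s=manip.sense();p=s["tool_pos"];print(p,s["contact_force"])
z=p[2]-202.4
th=np.linspace(0,2*np.pi,41)
im=vision.snapshot("scene")[:,:,::-1]
u0,v0,w,h_=290,150,100,95
c=cv2.resize(im[v0:v0+h_,u0:u0+w],None,fx=6,fy=6,interpolation=cv2.INTER_CUBIC)
def circ(cx,cy,z,r,col):
    P=np.array([proj("scene",(cx+r*np.cos(t),cy+r*np.sin(t),z)) for t in th])
    cv2.polylines(c,[np.int32((P-[u0,v0])*6+3)],True,col,1)
circ(p[0],p[1],z+28,27,(0,255,0))
circ(p[0],p[1],z,14,(0,255,0))
circ(586.4,72.9,88.2,26,(0,0,255))
cv2.imwrite("pics/e3.png",c)
```

```text
[586.8  71.9 297.9] [ 0.7  0.5 -0.6]
```

View pics/e3.png

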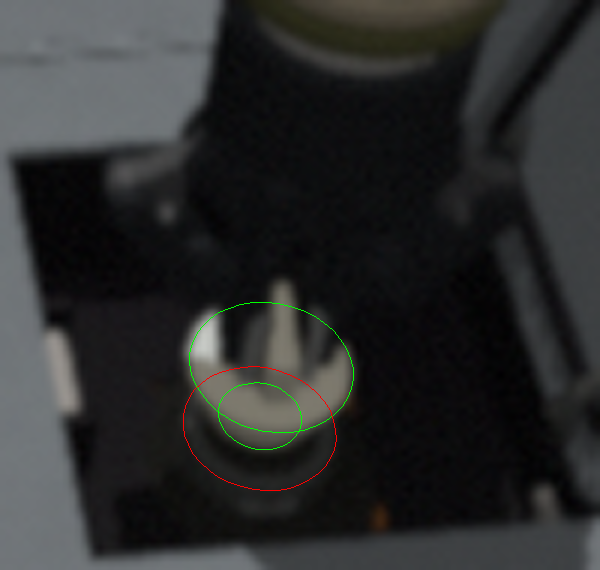

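Emit:
carry_out([
  [-0.0003,0.0007,0,0,0,0,1],
  [-0.0003,0.0007,-0.003,0,0,0,1],
  [-0.0003,0.0007,-0.006,0,0,0,1],
  [-0.0003,0.0007,-0.008,0,0,0,1],
  [-0.0003,0.0007,-0.01,0,0,0,1],
  [-0.0003,0.0007,-0.01,0,0,0,1],
])

```text
time_s: 6.53
tool_pos: [586.1, 73.4, 286.9]
ee_rot: [[0.999, 0.039, -0.001], [0.039, -0.999, -0.0], [-0.001, 0.0, -1.0]]
contact_force: [0.2, 0.7, -0.9]
gripper_width: 0.129
```

Emit:
carry_out([
  [0,0,-0.001,0,0,0,1],
  [0,0,-0.002,0,0,0,1],
  [0,0,-0.003,0,0,0,1],
  [0,0,-0.004,0,0,0,1],
  [0,0,-0.004,0,0,0,1],
])

```text
time_s: 6.95
tool_pos: [586.6, 73.4, 283.4]
ee_rot: [[0.999, 0.039, 0.001], [0.039, -0.999, 0.0], [0.001, -0.0, -1.0]]
contact_force: [1.9, 1.7, -0.4]
gripper_width: 0.125
```

Emit:
carry_out([
  [0,0,-0.001,0,0,0,1],
  [0,0,-0.002,0,0,0,1],
  [0,0,-0.003,0,0,0,1],
  [0,0,-0.004,0,0,0,1],
  [0,0,-0.004,0,0,0,1],
])

```text
time_s: 7.37
tool_pos: [586.7, 73.4, 279.4]
ee_rot: [[0.999, 0.039, 0.001], [0.039, -0.999, 0.0], [0.001, -0.0, -1.0]]
contact_force: [4.8, 0.7, 1.3]
gripper_width: 0.128
```

Emit:
carry_out([
  [0,0,-0.001,0,0,0,1],
  [0,0,-0.002,0,0,0,1],
  [0,0,-0.002,0,0,0,1],
])

```text
time_s: 7.62
tool_pos: [586.7, 73.4, 277.5]
ee_rot: [[0.999, 0.039, 0.001], [0.039, -0.999, 0.0], [0.001, -0.0, -1.0]]
contact_force: [5.9, 0.1, 4.3]
gripper_width: 0.13
```

Emit:
carry_out([
  [0.0006,0,0,0,0,0,1],
  [0.001,0,0,0,0,0,1],
  [0.001,0,-0.001,0,0,0,1],
  [0.001,0,-0.001,0,0,0,1],
])

```text
time_s: 7.95
tool_pos: [587.2, 73.3, 276.4]
ee_rot: [[0.999, 0.039, -0.0], [0.039, -0.999, 0.0], [-0.0, -0.0, -1.0]]
contact_force: [2.6, 0.9, 5.4]
gripper_width: 0.128
```

Emit:
carry_out([
  [0,0,-0.001,0,0,0,1],
  [0,0,-0.002,0,0,0,1],
  [0,0,-0.002,0,0,0,1],
])

```text
time_s: 8.2
tool_pos: [587.1, 73.2, 274.2]
ee_rot: [[0.999, 0.039, -0.0], [0.039, -0.999, -0.0], [-0.0, 0.0, -1.0]]
contact_force: [2.0, -0.7, 1.4]
gripper_width: 0.125
```

Emit:
carry_out([
  [0.0003,0,-0.001,0,0,0,1],
  [0.0003,0,-0.002,0,0,0,1],
  [0.0003,0,-0.003,0,0,0,1],
  [0.0003,0,-0.003,0,0,0,1],
])

```text
time_s: 8.53
tool_pos: [587.3, 73.3, 271.6]
ee_rot: [[0.999, 0.039, -0.0], [0.039, -0.999, -0.0], [-0.0, 0.0, -1.0]]
contact_force: [1.7, 0.3, 9.6]
gripper_width: 0.128
```

Emit:
carry_out([
  [0,0,-0.001,0,0,0,1],
  [0,0,-0.002,0,0,0,1],
  [0,0,-0.002,0,0,0,1],
])

```text
time_s: 8.78
tool_pos: [587.3, 73.2, 269.5]
ee_rot: [[0.999, 0.039, -0.0], [0.039, -0.999, -0.0], [-0.0, 0.0, -1.0]]
contact_force: [1.0, 0.3, 5.5]
gripper_width: 0.126
```

Run:
```python
from h import *
im=vision.snapshot("scene")[:,:,::-1];crop(im,290,170,90,80,8,"pics/e4.png")
s=manip.sense();print(s["tool_pos"],s["contact_force"],s["gripper_width"])
```

```text
[587.29926042  73.23631174 269.49069939] [ 2.43726472 -0.01313085  5.97571273] 0.12685101799820872
```

View pics/e4.png

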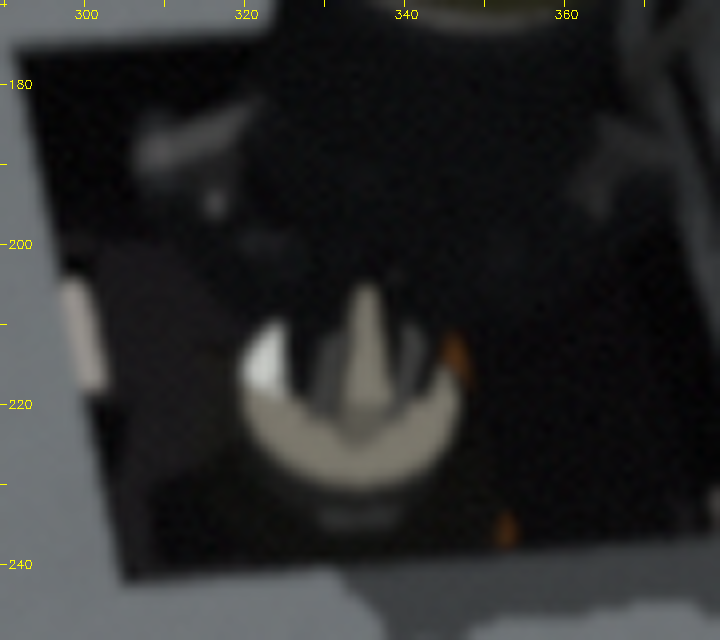

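Emit:
carry_out([
  [0,0,-0.001,0,0,0,1],
  [0,0,-0.002,0,0,0,1],
  [0,0,-0.002,0,0,0,1],
])

```text
time_s: 9.08
tool_pos: [587.3, 73.3, 267.4]
ee_rot: [[0.999, 0.039, -0.001], [0.039, -0.999, -0.0], [-0.001, 0.0, -1.0]]
contact_force: [2.7, 1.0, 6.3]
gripper_width: 0.127
```

Emit:
carry_out([
  [0,0,-0.001,0,0,0,1],
  [0,0,-0.001,0,0,0,1],
])

```text
time_s: 9.25
tool_pos: [587.3, 73.3, 266.4]
ee_rot: [[0.999, 0.039, -0.001], [0.039, -0.999, -0.0], [-0.001, 0.0, -1.0]]
contact_force: [3.0, 0.9, 5.5]
gripper_width: 0.125
```

Emit:
carry_out([
  [0,0,-0.001,0,0,0,1],
  [0,0,-0.001,0,0,0,1],
])

```text
time_s: 9.42
tool_pos: [587.3, 73.2, 265.6]
ee_rot: [[0.999, 0.039, -0.0], [0.039, -0.999, -0.0], [-0.0, 0.0, -1.0]]
contact_force: [1.0, 0.9, 8.9]
gripper_width: 0.126
```

Emit:
carry_out([
  [0,0,-0.001,0,0,0,1],
  [0,0,-0.001,0,0,0,1],
])

```text
time_s: 9.58
tool_pos: [587.3, 73.3, 264.9]
ee_rot: [[0.999, 0.039, -0.0], [0.039, -0.999, 0.0], [-0.0, -0.0, -1.0]]
contact_force: [-0.8, 0.5, 13.5]
gripper_width: 0.127
```

Emit:
carry_out([
  [0,0,-0.001,0,0,0,1],
  [0,0,-0.001,0,0,0,1],
])

```text
time_s: 9.75
tool_pos: [587.3, 73.2, 264.2]
ee_rot: [[0.999, 0.039, -0.0], [0.039, -0.999, 0.0], [-0.0, -0.0, -1.0]]
contact_force: [-1.2, 0.4, 17.5]
gripper_width: 0.128
```

Run:
```python
from h import *
im=vision.snapshot("scene")[:,:,::-1];crop(im,290,170,90,80,8,"pics/e5.png")
s=manip.sense();print(s["tool_pos"],s["contact_force"],s["gripper_width"])
```

```text
[587.27150434  73.20299893 264.23463844] [-0.88321758  0.19863499 16.49379613] 0.1263064516366303
```

View pics/e5.png

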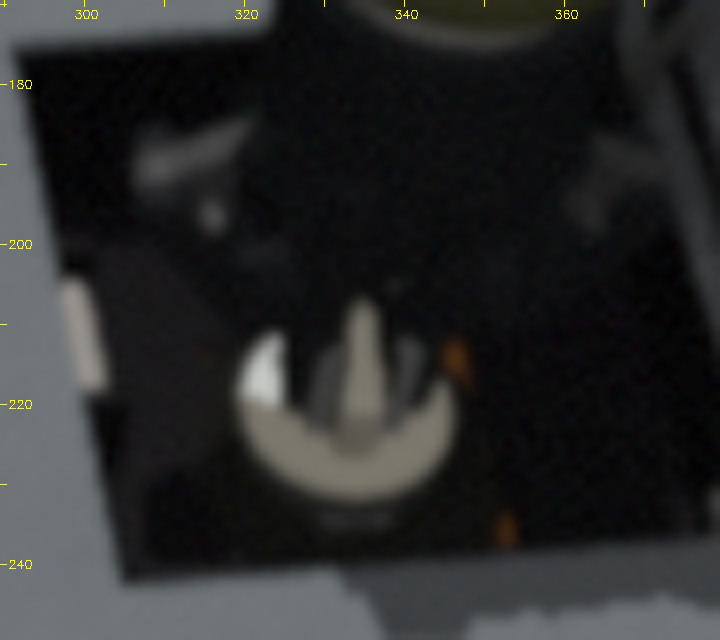

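Emit:
carry_out([
  [0,0,-0.0007,0,0,0,1],
  [0,0,-0.0007,0,0,0,1],
  [0,0,-0.0007,0,0,0,1],
])

```text
time_s: 10.05
tool_pos: [587.2, 73.2, 263.8]
ee_rot: [[0.999, 0.039, -0.0], [0.039, -0.999, 0.0], [-0.0, -0.0, -1.0]]
contact_force: [-1.3, 0.8, 19.0]
gripper_width: 0.128
```

Emit:
carry_out([
  [0,0,0.001,0,0,0,1],
  [0,0,0.002,0,0,0,1],
  [0,0,0.003,0,0,0,1],
  [0,0,0.003,0,0,0,1],
])

```text
time_s: 10.38
tool_pos: [587.3, 73.3, 266.1]
ee_rot: [[0.999, 0.039, -0.0], [0.039, -0.999, 0.0], [-0.0, -0.0, -1.0]]
contact_force: [2.0, -0.2, 7.1]
gripper_width: 0.124
```

Emit:
carry_out([
  [0,0,0.0005,0,0,0,0.4],
  [0,0,0.0005,0,0,0,0.2],
  [0,0,0.0005,0,0,0,0.2],
  [0,0,0.0005,0,0,0,0.2],
  [0,0,0.005,0,0,0,0.2],
  [0,0,0.02,0,0,0,0.2],
  [0,0,0.05,0,0,0,0.2],
  [0,0,0.08,0,0,0,0.2],
  [0,0,0.115,0,0,0,0.2],
  [0,0,0.15,0,0,0,0.2],
  [0,0,0.15,0,0,0,0.2],
])

```text
time_s: 11.3
tool_pos: [588.6, 73.2, 422.1]
ee_rot: [[0.999, 0.039, 0.009], [0.039, -0.999, 0.002], [0.009, -0.002, -1.0]]
contact_force: [1.4, 0.7, 0.7]
gripper_width: 0.4
```

Run:
```python
from h import *
im=vision.snapshot("scene")[:,:,::-1];crop(im,280,80,150,165,4,"pics/f0.png")
im=im[:];crop(im,290,170,90,80,8,"pics/f1.png")
s=manip.sense();print(s["tool_pos"],s["contact_force"],s["gripper_width"])
```

```text
[587.97461461  73.28203895 419.28871684] [-0.25002661  0.15250523  0.43202528] 0.39977064875055257
```

View pics/f0.png

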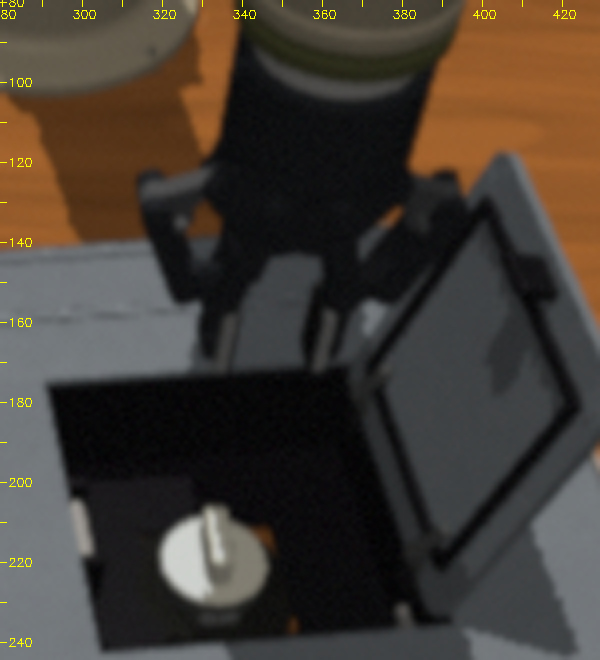

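View pics/f1.png

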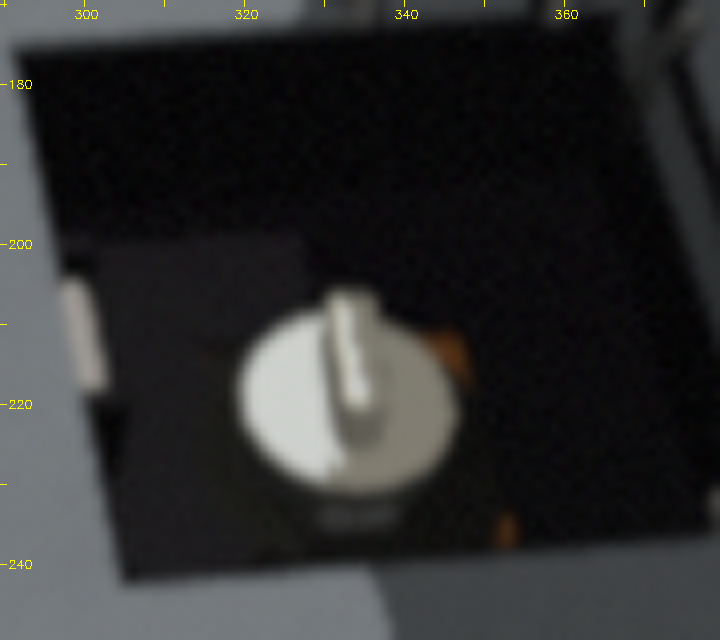

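Run:
```python
from h import *
np.set_printoptions(precision=1,suppress=True)
th=np.linspace(0,2*np.pi,81)
for r0 in(87,88.2,90):
  for pr in(0,2,4):
    P=np.vstack([[proj("scene",(587+27*np.cos(t),73+27*np.sin(t),r0+pr+dz)) for t in th] for dz in(0,4)]);
    print(r0,pr,P.min(0),P.max(0), "tab top far/near",proj("scene",(587-18,73-.7,r0+pr+26)),proj("scene",(587+18,73.7,r0+pr+26)))
# hinge & free corner
print(proj("scene",(586.4,72.9,88.2)))
```

```text
87 0 [319.5 209.7] [346.3 232.3] tab top far/near [333.5 206.6] [335.6 221.1]
87 2 [319.6 209.1] [346.5 231.7] tab top far/near [333.6 206. ] [335.8 220.5]
87 4 [319.7 208.5] [346.7 231.2] tab top far/near [333.8 205.4] [335.9 219.9]
88.2 0 [319.6 209.3] [346.4 232. ] tab top far/near [333.6 206.3] [335.7 220.7]
88.2 2 [319.7 208.7] [346.6 231.4] tab top far/near [333.7 205.7] [335.8 220.2]
88.2 4 [319.8 208.1] [346.8 230.8] tab top far/near [333.8 205.1] [336.  219.6]
90 0 [319.7 208.8] [346.6 231.5] tab top far/near [333.7 205.7] [335.8 220.2]
90 2 [319.8 208.2] [346.7 230.9] tab top far/near [333.8 205.1] [336.  219.6]
90 4 [319.9 207.6] [346.9 230.3] tab top far/near [334.  204.5] [336.1 219. ]
[332.8 220.8]
```

Emit:
carry_out([
  [0,0,0.03,0,0,7,1],
  [0,0,0.065,0,0,14,1],
  [0,0,0.08,0,0,21,1],
  [-0.002,0.01,0.08,0,0,28,1],
  [-0.005,0.03,0.08,0,0,35,1],
  [-0.008,0.05,0.08,0,0,42,1],
  [-0.012,0.075,0.08,0,0,49,1],
  [-0.017,0.1,0.08,0,0,56,1],
  [-0.021,0.125,0.08,0,0,63,1],
  [-0.025,0.15,0.08,0,0,70,1],
  [-0.029,0.17,0.08,0,0,77,1],
  [-0.029,0.178,0.08,0,0,84,1],
])

```text
time_s: 12.35
tool_pos: [556.9, 254.7, 494.4]
ee_rot: [[0.055, 0.998, -0.003], [0.998, -0.055, 0.001], [0.001, -0.003, -1.0]]
contact_force: [-0.3, -0.2, 0.5]
gripper_width: -0.002
```

Emit:
carry_out([
  [0,0,0,0,0,6,1],
  [0,0,0,0,0,11.5,1],
  [0,0,0,0,0,11.5,1],
  [0,0,0,0,0,11.5,1],
])

```text
time_s: 12.68
tool_pos: [558.5, 251.0, 494.5]
ee_rot: [[-0.132, 0.991, -0.002], [0.991, 0.132, -0.001], [-0.0, -0.002, -1.0]]
contact_force: [0.1, 0.5, -0.4]
gripper_width: -0.001
```

Run:
```python
from h import *
im=vision.snapshot("scene")[:,:,::-1];cv2.imwrite("pics/g0.png",cv2.resize(im,(800,600)))
im=vision.snapshot("top")[:,:,::-1];cv2.imwrite("pics/g1.png",cv2.resize(im,(800,600)))
s=manip.sense();print(s["tool_pos"],s["contact_force"],s["joint_positions"])
```

```text
[558.51213779 251.03145989 495.04166001] [-0.0411283   0.29470202  0.35719227] [-0.26134381  0.39610938 -0.35942742  1.74635127  0.1588819   1.02886316
 -0.54561848]
```

View pics/g0.png

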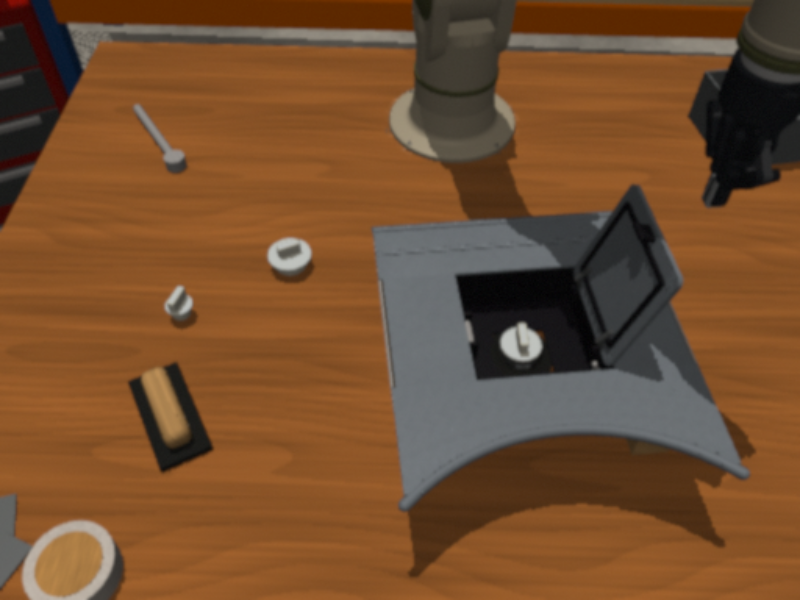

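View pics/g1.png

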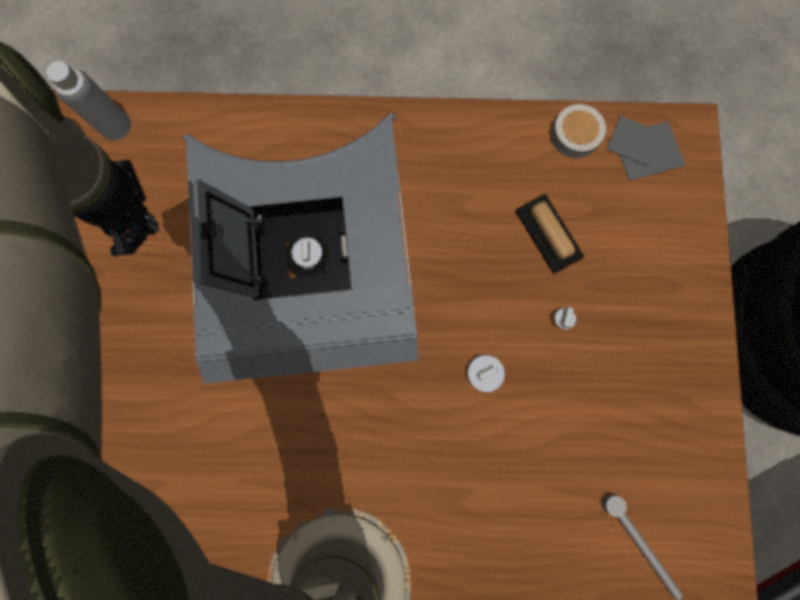

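Run:
```python
from h import *
a=vision.snapshot("scene")[:,:,::-1];b=vision.snapshot("top")[:,:,::-1]
crop(a,310,198,50,42,12,"pics/g2.png")
crop(b,170,140,50,42,12,"pics/g3.png")
x=np.vstack([cv2.imread("pics/g2.png"),cv2.imread("pics/g3.png")]);x=cv2.imread("pics/g2.png");y=cv2.imread("pics/g3.png")
cv2.imwrite("pics/g4.png",np.hstack([x[:, :400*1],y[:, :400]]) )
```

```text
(no output)
```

View pics/g2.png

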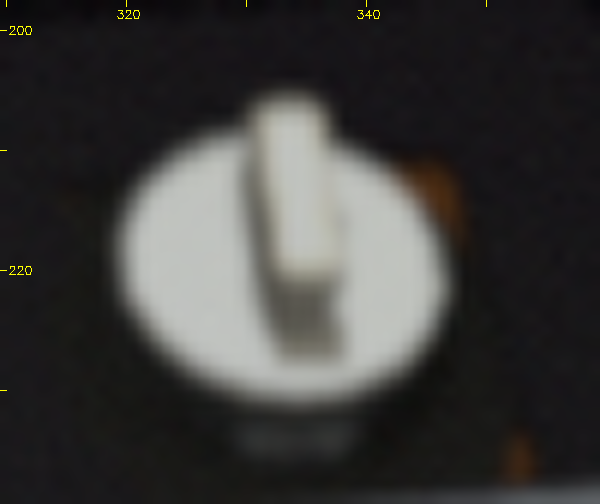

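View pics/g3.png

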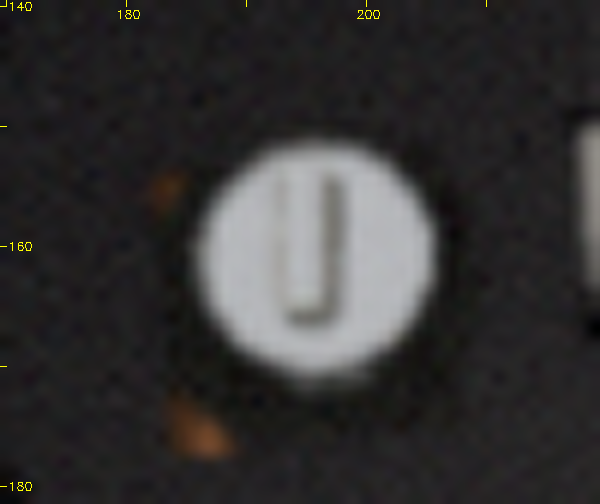

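Run:
```python
from h import *
np.set_printoptions(precision=2,suppress=True)
from scipy.optimize import least_squares
th=np.linspace(0,2*np.pi,181)
def box(n,c,zs,r):
    P=np.vstack([[proj(n,(c[0]+r*np.cos(t),c[1]+r*np.sin(t),c[2]+z)) for t in th] for z in zs]);return np.r_[P.min(0),P.max(0)]
obsF=np.r_[318.9,208.2,347.2,231.3, 185.8,150.9,205.9,170.8]
obsR=np.r_[319.9,210.2,345.6,231.4, 186.9,152.1,205.4,170.6]
f=lambda p:np.r_[box("scene",p[:3],(0,4),27)+[-p[3],-p[3],p[3],p[3]],box("top",p[:3],(0,4),27)+[-p[3],-p[3],p[3],p[3]]]-obsF
g=lambda p:np.r_[box("scene",p[:3],(0,),26)+[-p[3],-p[3],p[3],p[3]],box("top",p[:3],(0,),26)+[-p[3],-p[3],p[3],p[3]]]-obsR
for h in(f,g):
    r=least_squares(h,[587,73,88,.3]);print(r.x,r.fun)
```

```text
Traceback (most recent call last):
  File "h.py", line 24, in proj
    c=vision.camera_info(n);T=np.linalg.inv(c["cam_to_world"]);p=T[:3,:3]@np.array(X)+T[:3,3];q=c["camera_matrix"]@p;return q[:2]/q[2]
ValueError: time passes only in moves, steps and waits
```

```bash
cat >> h.py <<'E'
import functools
CI=functools.lru_cache(None)(vision.camera_info)
def proj(n,X):
    c=CI(n);T=np.linalg.inv(c["cam_to_world"]);p=T[:3,:3]@np.array(X)+T[:3,3];q=c["camera_matrix"]@p;return q[:2]/q[2]
E
python3 - <<'E'
from h import *
np.set_printoptions(precision=2,suppress=True)
from scipy.optimize import least_squares
th=np.linspace(0,2*np.pi,121)
def box(n,c,zs,r):
    P=np.vstack([[proj(n,(c[0]+r*np.cos(t),c[1]+r*np.sin(t),c[2]+z)) for t in th] for z in zs]);return np.r_[P.min(0),P.max(0)]
obsF=np.r_[318.9,208.2,347.2,231.3, 185.8,150.9,205.9,170.8]
obsR=np.r_[319.9,210.2,345.6,231.4, 186.9,152.1,205.4,170.6]
f=lambda p:np.r_[box("scene",p[:3],(0,4),27)+[-p[3],-p[3],p[3],p[3]],box("top",p[:3],(0,4),27)+[-p[3],-p[3],p[3],p[3]]]-obsF
g=lambda p:np.r_[box("scene",p[:3],(0,),26)+[-p[3],-p[3],p[3],p[3]],box("top",p[:3],(0,),26)+[-p[3],-p[3],p[3],p[3]]]-obsR
for h in(f,g):
    r=least_squares(h,[587,73,88,.3],diff_step=1e-4);print(r.x,r.fun)
print(manip.sense()["time_s"])
E
```

```text
[586.86  72.86  91.12   0.44] [ 0.33 -0.25 -0.17  0.23  0.05  0.06  0.17 -0.04]
[586.51  72.84  88.93   0.19] [-0.07  0.06  0.17 -0.07 -0.03  0.17  0.17 -0.15]
12.8833
```

Emit:
carry_out([
  [0,0,-0.02,0,0,0,1],
  [0,0,-0.045,0,0,0,1],
  [0,0,-0.07,0,0,0,1],
  [0,0,-0.077,0,0,0,1],
  [0.001,-0.008,-0.077,0,0,0,1],
  [0.002,-0.016,-0.077,0,0,0,1],
  [0.003,-0.022,-0.077,0,0,0,1],
  [0.003,-0.022,-0.077,0,0,0,1],
])

```text
time_s: 13.55
tool_pos: [562.4, 227.3, 420.1]
ee_rot: [[-0.132, 0.991, 0.002], [0.991, 0.132, -0.0], [-0.001, 0.002, -1.0]]
contact_force: [-0.1, -0.2, -0.2]
gripper_width: -0.0
```

Run:
```python
from h import *
im=vision.snapshot("scene")[:,:,::-1];crop(im,350,40,150,150,4,"pics/k0.png")
s=manip.sense();print(s["tool_pos"],s["contact_force"],s["joint_positions"])
```

```text
[562.11947491 228.13165498 420.05389388] [-0.30355937 -0.26628843  0.36050678] [-0.23988465  0.45898286 -0.34333899  1.84905535  0.19837598  0.8647803
 -0.54637155]
```

View pics/k0.png

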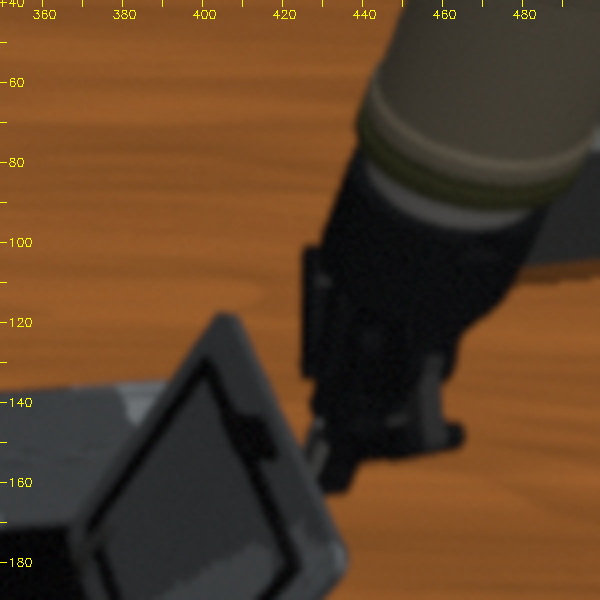

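Tips are just behind the flap's free edge at about mid-edge. I'll advance gently.

Emit:
carry_out([
  [0.0007,-0.005,0,0,0,0,1],
  [0.0014,-0.01,0,0,0,0,1],
  [0.002,-0.015,0,0,0,0,1],
  [0.0027,-0.02,0,0,0,0,1],
  [0.0027,-0.02,0,0,0,0,1],
])

```text
time_s: 14.02
tool_pos: [564.4, 208.8, 419.0]
ee_rot: [[-0.134, 0.991, 0.001], [0.991, 0.134, 0.0], [0.0, 0.001, -1.0]]
contact_force: [-0.5, 2.9, 1.0]
gripper_width: 0.0
```

Emit:
carry_out([
  [0.0007,-0.005,0,0,0,0,1],
  [0.0014,-0.01,0,0,0,0,1],
  [0.002,-0.015,0,0,0,0,1],
  [0.0027,-0.02,0,0,0,0,1],
  [0.0027,-0.02,0,0,0,0,1],
])

```text
time_s: 14.43
tool_pos: [567.1, 187.9, 418.5]
ee_rot: [[-0.134, 0.991, -0.0], [0.991, 0.134, -0.001], [-0.001, -0.0, -1.0]]
contact_force: [0.5, 2.2, 0.3]
gripper_width: 0.002
```

Run:
```python
from h import *
im=vision.snapshot("scene")[:,:,::-1];crop(im,340,40,150,150,4,"pics/k1.png")
s=manip.sense();print(s["tool_pos"],s["contact_force"])
```

```text
[567.05353032 188.34588431 418.42974676] [ 0.20702948  2.99009627 -0.6765533 ]
```

View pics/k1.png

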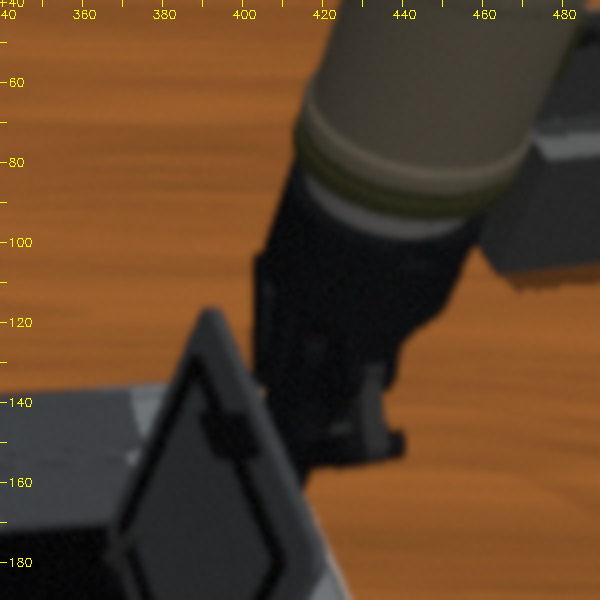

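Emit:
carry_out([
  [0.001,-0.007,0,0,0,0,1],
  [0.002,-0.014,0,0,0,0,1],
  [0.003,-0.021,0,0,0,0,1],
  [0.004,-0.028,0,0,0,0,1],
  [0.005,-0.035,0,0,0,0,1],
  [0.006,-0.042,0,0,0,0,1],
  [0.006,-0.042,0,0,0,0,1],
])

```text
time_s: 15.07
tool_pos: [573.0, 145.3, 418.1]
ee_rot: [[-0.133, 0.991, -0.001], [0.991, 0.133, -0.001], [-0.001, -0.001, -1.0]]
contact_force: [-1.1, 1.7, -1.5]
gripper_width: -0.003
```

Emit:
carry_out([
  [0.001,-0.007,0,0,0,0,1],
  [0.002,-0.014,0,0,0,0,1],
  [0.003,-0.021,0,0,0,0,1],
  [0.004,-0.028,0,0,0,0,1],
  [0.004,-0.028,0,0,0,0,1],
])

```text
time_s: 15.48
tool_pos: [577.3, 117.0, 418.6]
ee_rot: [[-0.133, 0.991, -0.0], [0.991, 0.133, -0.002], [-0.002, -0.0, -1.0]]
contact_force: [0.5, -0.2, 0.7]
gripper_width: -0.003
```

Run:
```python
from h import *
im=vision.snapshot("scene")[:,:,::-1];crop(im,280,40,200,210,3,"pics/k2.png")
s=manip.sense();print(s["tool_pos"],s["contact_force"])
```

```text
[577.21820373 117.61542267 418.64747105] [-0.98281558 -0.32448873  0.20310157]
```

View pics/k2.png

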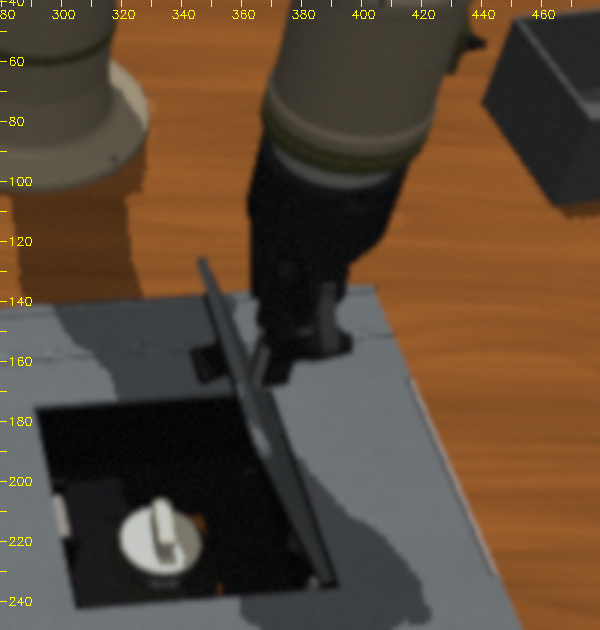

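Emit:
carry_out([
  [0.001,-0.007,0,0,0,0,1],
  [0.002,-0.014,0,0,0,0,1],
  [0.003,-0.021,0,0,0,0,1],
  [0.004,-0.028,0,0,0,0,1],
  [0.004,-0.028,0,0,0,0,1],
  [0.004,-0.028,0.01,0,0,0,1],
  [0.004,-0.028,0.02,0,0,0,1],
])

```text
time_s: 16.12
tool_pos: [580.9, 91.2, 439.1]
ee_rot: [[-0.135, 0.991, -0.001], [0.991, 0.135, -0.0], [-0.0, -0.001, -1.0]]
contact_force: [-0.3, 0.6, 0.1]
gripper_width: -0.002
```

Run:
```python
from h import *
im=vision.snapshot("scene")[:,:,::-1];crop(im,260,40,200,210,3,"pics/k3.png")
s=manip.sense();print(s["tool_pos"],s["contact_force"])
```

```text
[581.33288413  91.72556338 441.61069311] [0.879039   0.70618062 1.64774591]
```

View pics/k3.png

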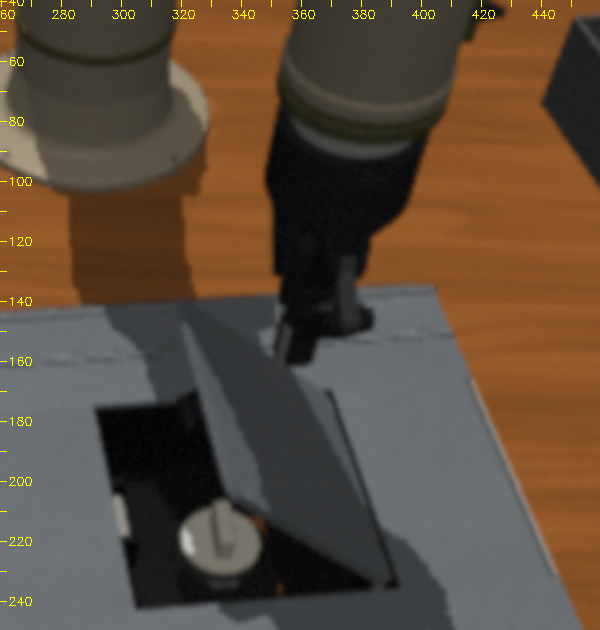

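Emit:
carry_out([
  [0,0,0,0,0,0,1],
  [0,0,0,0,0,0,1],
  [0,0,0,0,0,0,1],
  [0,0,0,0,0,0,1],
  [0,0,0,0,0,0,1],
  [0,0,0,0,0,0,1],
])

```text
time_s: 16.67
tool_pos: [580.9, 91.4, 438.4]
ee_rot: [[-0.135, 0.991, -0.0], [0.991, 0.135, -0.0], [-0.0, -0.0, -1.0]]
contact_force: [0.4, 0.1, -0.7]
gripper_width: -0.0
```

Run:
```python
from h import *
im=vision.snapshot("scene")[:,:,::-1];crop(im,250,120,160,130,5,"pics/k4.png")
```

```text
(no output)
```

View pics/k4.png

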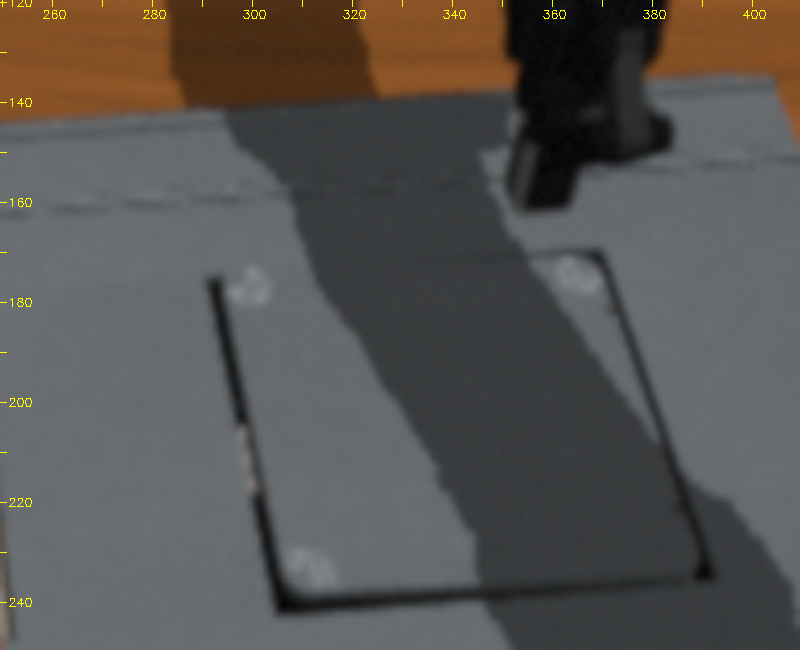

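Run:
```python
from h import *
np.set_printoptions(precision=1,suppress=True)
f=lambda x,y:((x-2)/5+250,(y-2)/5+120)
for p in((222,282),(290,592)):
    print([atz("scene",*f(*p),z) for z in(140,149)])
```

```text
[array([513.1,  -8.4, 140. ]), array([521. ,  -9.3, 149. ])]
[array([665.2,  13.1, 140. ]), array([671.3,  12. , 149. ])]
```

Emit:
carry_out([
  [0.003,-0.02,0,0,0,0,1],
  [0.007,-0.045,0,0,0,0,1],
  [0.011,-0.07,0,0,0,0,1],
  [0.013,-0.083,0,0,0,0,1],
  [0.013,-0.083,-0.015,0,0,0,1],
  [0.013,-0.083,-0.035,0,0,0,1],
  [0.013,-0.083,-0.055,0,0,0,1],
  [0.013,-0.083,-0.075,0,0,0,1],
  [0.013,-0.083,-0.09,0,0,0,1],
  [0.013,-0.083,-0.1,0,0,0,1],
  [0.013,-0.083,-0.1,0,0,0,1],
])

```text
time_s: 17.63
tool_pos: [593.5, 8.6, 336.7]
ee_rot: [[-0.135, 0.991, -0.003], [0.991, 0.135, 0.0], [0.001, -0.003, -1.0]]
contact_force: [-0.0, -0.8, -0.5]
gripper_width: -0.003
```

Emit:
carry_out([
  [0,0,-0.002,0,0,0,1],
  [0,0,-0.004,0,0,0,1],
  [0,0,-0.006,0,0,0,1],
  [0,0,-0.008,0,0,0,1],
  [0,0,-0.008,0,0,0,1],
])

```text
time_s: 18.05
tool_pos: [593.9, 8.3, 330.8]
ee_rot: [[-0.135, 0.991, 0.0], [0.991, 0.135, -0.0], [-0.0, 0.0, -1.0]]
contact_force: [0.1, -0.8, -0.3]
gripper_width: 0.005
```

Run:
```python
from h import *
im=vision.snapshot("scene")[:,:,::-1];crop(im,250,120,160,130,5,"pics/k5.png")
print(manip.sense()["tool_pos"])
```

```text
[593.93081162   8.29915375 330.89460008]
```

View pics/k5.png

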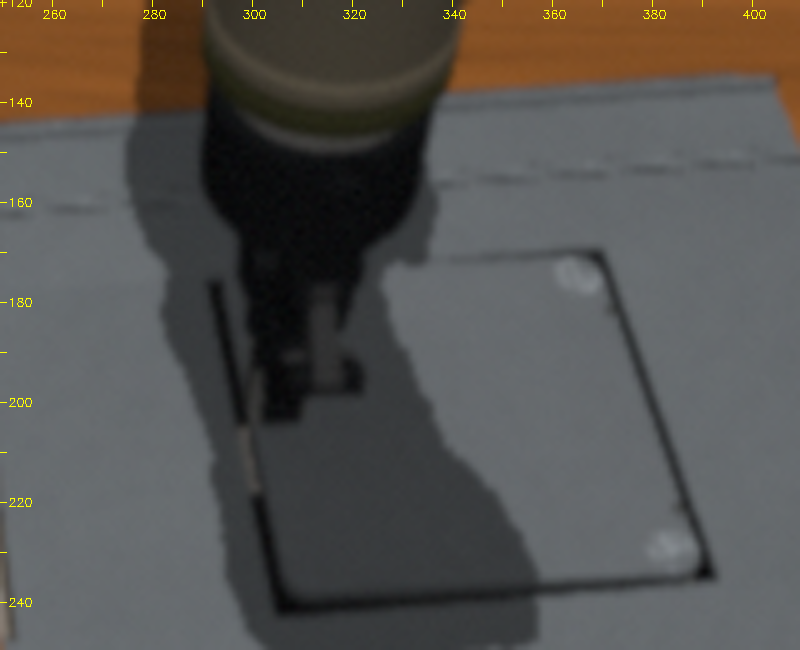

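Emit:
carry_out([
  [0,0,-0.0015,0,0,0,1],
  [0,0,-0.003,0,0,0,1],
  [0,0,-0.0045,0,0,0,1],
  [0,0,-0.006,0,0,0,1],
  [0,0,-0.006,0,0,0,1],
])

```text
time_s: 18.52
tool_pos: [593.8, 8.3, 324.3]
ee_rot: [[-0.135, 0.991, -0.0], [0.991, 0.135, -0.0], [-0.0, -0.0, -1.0]]
contact_force: [-0.4, 0.4, 0.6]
gripper_width: 0.006
```

Emit:
carry_out([
  [0,0,-0.001,0,0,0,1],
  [0,0,-0.002,0,0,0,1],
  [0,0,-0.003,0,0,0,1],
  [0,0,-0.003,0,0,0,1],
])

```text
time_s: 18.85
tool_pos: [594.0, 8.3, 321.9]
ee_rot: [[-0.135, 0.991, 0.0], [0.991, 0.135, -0.0], [-0.0, 0.0, -1.0]]
contact_force: [-1.3, -0.0, 4.3]
gripper_width: 0.0
```

Emit:
carry_out([
  [0,0,-0.001,0,0,0,1],
  [0,0,-0.002,0,0,0,1],
  [0,0,-0.002,0,0,0,1],
])

```text
time_s: 19.1
tool_pos: [593.9, 8.3, 320.1]
ee_rot: [[-0.135, 0.991, 0.0], [0.991, 0.135, -0.0], [-0.0, 0.0, -1.0]]
contact_force: [-1.2, -0.1, 5.4]
gripper_width: -0.003
```

Emit:
carry_out([
  [0,0,-0.001,0,0,0,1],
  [0,0,-0.002,0,0,0,1],
  [0,0,-0.002,0,0,0,1],
])

```text
time_s: 19.35
tool_pos: [593.9, 8.3, 317.5]
ee_rot: [[-0.135, 0.991, -0.0], [0.991, 0.135, -0.0], [-0.0, -0.0, -1.0]]
contact_force: [-0.5, -0.0, -0.2]
gripper_width: -0.001
```

Emit:
carry_out([
  [0,0,-0.001,0,0,0,1],
  [0,0,-0.002,0,0,0,1],
  [0,0,-0.002,0,0,0,1],
])

```text
time_s: 19.6
tool_pos: [593.9, 8.4, 315.3]
ee_rot: [[-0.135, 0.991, -0.0], [0.991, 0.135, 0.0], [0.0, -0.0, -1.0]]
contact_force: [-0.3, 0.8, -0.4]
gripper_width: 0.003
```

Emit:
carry_out([
  [0,0,-0.001,0,0,0,1],
  [0,0,-0.0015,0,0,0,1],
  [0,0,-0.0015,0,0,0,1],
])

```text
time_s: 19.85
tool_pos: [593.9, 8.3, 314.0]
ee_rot: [[-0.135, 0.991, -0.0], [0.991, 0.135, -0.0], [-0.0, -0.0, -1.0]]
contact_force: [1.0, 0.1, 0.1]
gripper_width: -0.001
```

Emit:
carry_out([
  [0,0,-0.001,0,0,0,1],
  [0,0,-0.0015,0,0,0,1],
  [0,0,-0.0015,0,0,0,1],
])

```text
time_s: 20.1
tool_pos: [593.9, 8.4, 313.6]
ee_rot: [[-0.135, 0.991, 0.001], [0.991, 0.135, -0.0], [-0.0, 0.001, -1.0]]
contact_force: [-3.6, -0.8, 8.7]
gripper_width: 0.0
```

Emit:
carry_out([
  [0,0,-0.0005,0,0,0,1],
  [0,0,-0.001,0,0,0,1],
  [0,0,-0.001,0,0,0,1],
])

```text
time_s: 20.35
tool_pos: [593.9, 8.4, 313.4]
ee_rot: [[-0.135, 0.991, 0.001], [0.991, 0.135, -0.001], [-0.001, 0.001, -1.0]]
contact_force: [-5.4, -0.6, 18.7]
gripper_width: 0.002
```

Hard stop at TCP 313.5, about 9 mm below first contact, which matches closing to 1.85. I'll retreat now and check.

Emit:
carry_out([
  [0,0,0.003,0,0,0,1],
  [0,0,0.015,0,0,0,1],
  [0,0,0.04,0,0,0,1],
  [0,0,0.075,0,0,0,1],
  [0,0,0.11,0,0,0,1],
  [0,-0.03,0.13,0,0,0,1],
  [0,-0.06,0.13,0,0,0,1],
  [0,-0.09,0.13,0,0,0,1],
  [0,-0.12,0.13,0,0,0,1],
  [0,-0.15,0.13,0,0,0,1],
  [0,-0.17,0.13,0,0,0,1],
  [0,-0.17,0.13,0,0,0,1],
])

```text
time_s: 21.35
tool_pos: [593.2, -167.1, 442.0]
ee_rot: [[-0.128, 0.992, -0.0], [0.992, 0.128, -0.002], [-0.002, -0.001, -1.0]]
contact_force: [0.5, -0.9, 0.6]
gripper_width: 0.003
```

Emit:
carry_out([
  [0,0,0,0,0,0,1],
  [0,0,0,0,0,0,1],
  [0,0,0,0,0,0,1],
  [0,0,0,0,0,0,1],
])

```text
time_s: 21.68
tool_pos: [594.1, -160.3, 441.9]
ee_rot: [[-0.137, 0.991, 0.0], [0.991, 0.137, 0.0], [0.0, 0.0, -1.0]]
contact_force: [0.4, -0.1, -0.1]
gripper_width: 0.003
```

Run:
```python
from h import *
im=vision.snapshot("scene")[:,:,::-1];crop(im,250,120,160,130,5,"pics/k6.png")
cv2.imwrite("pics/k7.png",cv2.resize(im,(800,600)))
s=manip.sense();print(s["time_s"],s["tool_pos"],s["contact_force"],s["joint_velocities"])
```

```text
21.7333 [ 594.05049872 -160.48156492  441.85228558] [ 0.74433231 -0.80878609  0.30336193] [ 0.00073057  0.00212787  0.00446784 -0.00131871  0.00247404  0.00012536
 -0.0012474 ]
```

View pics/k6.png

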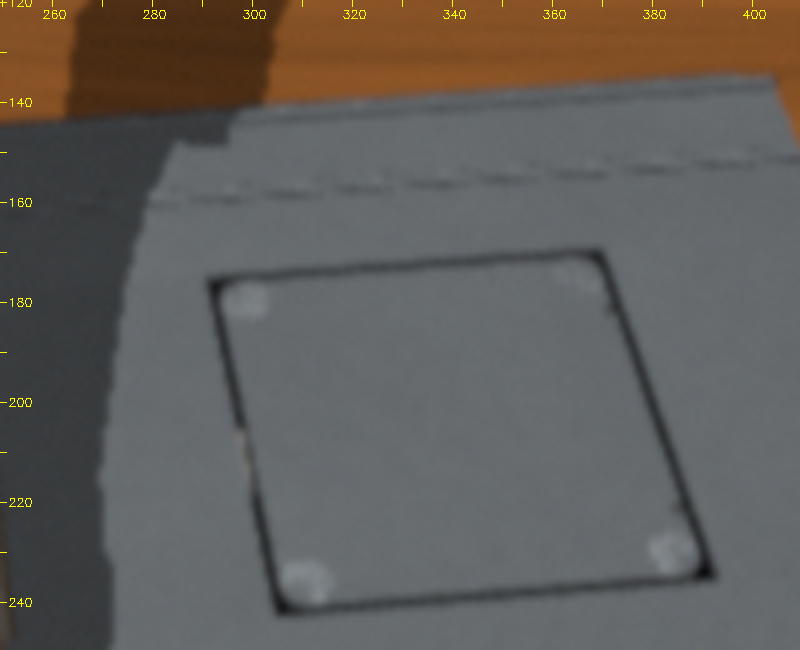

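View pics/k7.png

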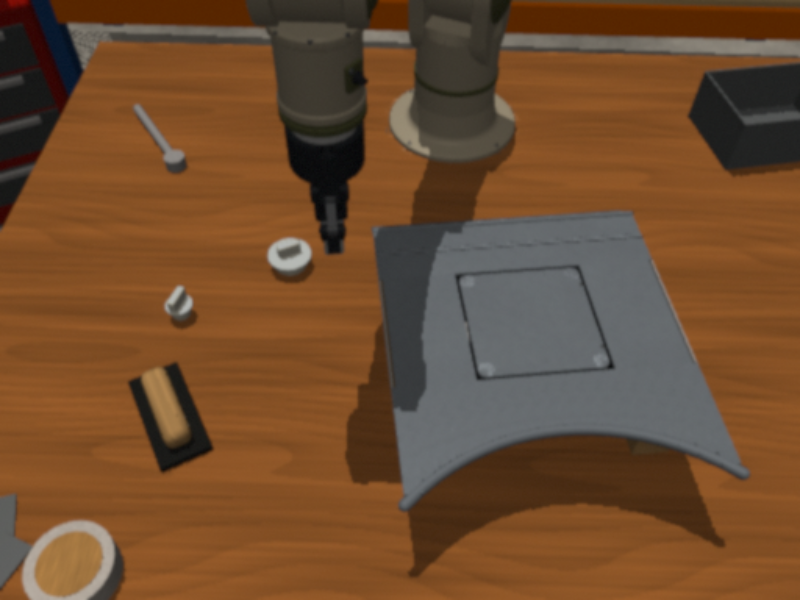

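The flap sits flush, with an even gap on all four sides (corners at about (292,176), (370,170), (391,235), (306,241)). The other plugs and the sanding block haven't moved, and the arm is clear.

```bash
python3 -c "
from station import job
print(job.finish_job())"
```

```text
the job is handed in; nothing more can be done
None
```

I fitted the middle plug into the filler neck, tipped the flap over, and pressed it shut past its catch. The job was handed in at about 21.7 s of the 67 s allowed. `finish_job` gave no verdict, so the results below are my own measurements.

- **Plug:** I pushed it to 19 N. It slid in at about 6 N, then met a hard stop where force rose only at the boot's 5 N/mm. That matches the flange sitting on the rim, with the neck sunk about 4 mm at most. Arm position puts the nose about 23 mm below the rim.
- **Flap:** It tipped over with about 3 N and sprang down onto its catch. On pressing, it gave way at about 5 N (6 to 12 N was expected) and reached its stop about 9 mm lower. My last press read 18.7 N vertically (about 19.5 N in all), just under the 20 N dent figure. The last picture, taken after the arm had backed off, shows the flap still flush with an even gap.
- **Everything else:** The other two plugs and the sanding block are where they started, and the arm is clear with no load.

**Check that disagreed:** A camera fit before closing the flap put the plug's flange about 2 mm proud of the rim, with an error of about 1 to 2 mm. I trusted the force and height evidence instead. The closed flap now hides the plug, so I could not check it again.

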